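# Test the safety socket, then hold the chopper dial at its third click

## Robot

A 7-joint arm with a two-finger parallel gripper is mounted at the origin on the work surface. World frame = base frame: x ahead of the robot, y to its left, z up, the work surface at z = 0. Lengths are in m, angles in rad, forces in N, time in s.
With the tool pointing down it reaches from about 0.4 to 0.85 m from the base axis. Payload 10.4 kg.
Tool frame: the origin (TCP) lies at the very end of the fingers, on their centre line; the grasp point (between the pads) lies 19 mm behind it (manip.grip_point_offset is the z of the grasp point in the tool frame, in m); z points along the fingers, y is the direction in which the jaws open and shut (so a half turn about z gives the same grasp; the last joint's range is limited). The gripper opens to 85 mm and grips with 20 to 120 N. Pads are 22 mm wide; open, the fingers measure 114 mm over their backs; the gripper's body (76 mm by 85 mm) begins 54 mm behind the grasp point. The pads swing forward as they close: fully open they stand 13 mm farther back than shut.
Start: joints at [-1.249, 0.332, -0.065, 1.46, 0.022, 1.35, -0.088], TCP at [0.211, 0.588, 0.231] pointing down, gripper open.
Joint ranges: [-2.6, 2.6], [-0.5, 2.12], [-1.47, 1.34], [0.16, 2.42], [-1.27, 4.41], [0.06, 2.06], [-2.6, 2.6]. Speed limits (rad/s): [2.22, 2.22, 2.79, 2.79, 3.14, 3.14, 3.14].

## Interface

Orientations are given as a unit quaternion [x, y, z, w].
In Python, from workcell import manip, camera, get_calibration, hand_in gives the robot as it stands.
- The arm moves only by the shell command python3 -m pendant 'ROWS' [FORCE]. ROWS is JSON, a list of rows, each a list of 5 numbers: the shift along the tool's x, y, z in units of 40 mm (1.0 is 40 mm), then the turn about the tool's z in units of 6 degrees (1.0 is 6 degrees), then the closure, from 0 (fully open) to 1 (shut). A call has 1 to 5 rows; each row is the pose to reach, as a shift and turn from the pose commanded when the call began, along the tool's axes at that moment; what a row does not reach only later rows make up. A row lasts 1/8 s, in which the tool goes at most 62.5 mm and 10.7 degrees, less where a joint would pass 70% of its speed; a pose out of reach is approached as far as the arm can. A call with a gripper value outside its range is refused whole. The fingers move at their own pace and stop on an object; FORCE is the grip in N (left out, the last holds). Time passes only in rows, so rows that repeat a pose let the fingers close. It gives the time, the measured TCP pose, the force and the opening at its end, in the units of the state.
- manip.get_obs(): the state, without advancing time (a new reading comes with each control period).
- camera(name): name is "side" or "top" or "wrist"; returns (picture, depth): 420x560x3 uint8, red, green, blue; 420x560 float32, m along the optical axis (not along the pixel's ray), 0 where there is no reading.
- get_calibration(name): a dict with "vfov" (degrees; the focal length in pixels is half the picture's height over the tangent of half this angle, whatever the lens; pixels are square), "cx", "cy" (the principal point, pixels), "distortion" ([k1, k2, p1, p2, k3] as OpenCV has them; the pictures are not rectified), "position" and "rotation" of the camera in the world. Camera axes: x right, y down, z forward; pixel columns grow to the right and rows downward; lengths in m; the calibration is good to about 2 mm. A picture is of the moment at which its call begins: read the wrist's pose just before it. get_calibration takes no time and is no camera call; for the wrist camera it gives the pose at the moment of the call.
- hand_in(): hands the job in, once; it reports no verdict.
The state is a dict: "clock": time; "joint_pos": joint angles; "joint_velocities": joint speeds; "tau": joint torques, N m; "position": TCP position; "ee_rot": TCP orientation; "ft_force": force on the tool from outside, world axes, zero at the start; "torque": the same for the moment, N m; "grip_width": opening from 0.0 (shut) to 1.0 (fully open).
Only numpy, scipy, OpenCV 4.12 (cv2) and the standard library are available. Lean on these libraries where they do the work, as an engineer would, in place of code of your own. Each camera call takes 0.05 s, during which the arm holds its last target.

## Task

Before running the mini chopper, test the safety socket block: press its round test button so that the lever drops by itself, then lift the lever back up until it stays up on its own, and let go of it. Then turn the chopper's dial clockwise from off, past its first two clicks to the third and last one, and keep holding it there against its return spring: the job finishes with the gripper still holding the dial, not letting go. Leave the bottle, tumbler, bowl, jug and kitchen timer where they are.

Things in the scene. Friction and masses are not known exactly. Their poses are not given: they have to be found in the camera images.
- socket_block: Fixed white socket block on the counter, 110 x 140 x 55 mm (x, y, z). Origin: centre of its underside; its x axis points from its front face (robot side) to its back, y to its left seen from the robot, z up. On its flat top (z = 55 mm): the test button at the front left, the lever on two small grey cheeks at the front right, a plug (36 mm wide, 28 mm high) at the back right, and an empty socket at the back left.
- button_top (a point): Centre of the top of the round grey test button (28 mm across), 36 mm in front of and 35 mm to the left of the block's centre, standing 15 mm above the block's top when out. Pressed straight down.
- test_button (a joint): Test button travel in m, 0 = out, 0.008 = fully down; springs back. It takes 1.5 N to start and 5 N at full travel. The lever is tripped at about 4.5 mm, so press it fully.
- lever_tip (a point): Centre of the round grey thumb disc at the lever's end: 26 mm across, its two flat faces look to the block's +y and -y and are 16 mm apart (grip here, fingers closing along the block's y). 62 mm from the hinge. The disc stands above the hinge while the lever is up; when dropped, the lever lies level towards the robot over and beyond the block's front face, disc centre about 70 mm above the counter, with free space below and beside it.
- lever_hinge (a point): Point on the lever's hinge axis (the axis runs along the block's y), midway across the lever; block frame (-20, -30, 67) mm. It does not move.
- trip_lever (a joint): Lever angle in rad: 0 = up (on), against its rear stop, leaning 0.22 rad past vertical away from the robot, held there by its own weight; 1.72 = dropped (tripped), lying towards the robot. It stands upright at 0.22 rad and falls from there to whichever side it leans, so bring it back close to 0 before letting go. 60 g, swings freely.
- chopper: Fixed mini chopper: white base 140 x 240 x 85 mm (x, y, z) with a clear jar (92 mm across, top 198 mm above the counter) at y = +70 mm and the dial at y = -62 mm. Origin: centre of its underside; x points from its front face (robot side) to its back, y to its left seen from the robot, z up.
- dial_grip (a point): Centre of the dial's upright grip bar, on the dial's vertical axis, 113 mm above the counter. The bar is 52 mm long, 14 mm thick and 30 mm high (its top is 13 mm above this point, the round dial plate's top 16 mm below it); the bar runs along this point's x axis, which turns with the dial; at off it runs along the chopper's x axis. Grip its two long faces from above. The jar's wall is 86 mm to the chopper's +y side.
- chopper_dial (a joint): Dial angle in rad, growing clockwise seen from above. 0 = off, clicks (detents) at 0.40, 0.80 and 1.20 (third), hard stop at 1.26. A spring turns it all the way back to 0 when let go; it takes about 0.09 N m to leave off, 0.12 N m to click over into the third and up to 0.1 N m to hold it there.
- bottle_mid (a point): Clear water bottle, 64 mm across, 190 mm high, loose, on the counter between the block and the chopper; point on its axis 95 mm up. Leave alone.
- tumbler_mid (a point): White ceramic tumbler, 68 mm across, 100 mm high, loose, between the block and the chopper; point on its axis 50 mm up. Leave alone.
- bowl_mid (a point): White bowl, 140 mm across, 55 mm high, loose, behind; point on its axis 30 mm up. Leave alone.
- jug_mid (a point): Clear measuring jug with a handle, 100 mm across, 140 mm high, loose, behind; point on its axis 70 mm up. Leave alone.
- timer_mid (a point): Round kitchen timer, 72 mm across, 51 mm high, with a small grip bar on top, loose, behind; point on its axis 25 mm up. Not part of the job: leave alone.
Things that resemble listed ones, but are neither listed nor needed, are in the scene too. Leave any pink or turquoise look-alike of the socket_block alone.

How it is judged:
On the way, in this order (a step that is already met when the one before it is completed fails the run):
1. the test button is pressed (3.5 mm or more) with the lever still up and not touched by the robot (value of joint test_button above 0.0035 m and value of joint trip_lever below 0.6 rad and contact force between each of the arm, the fingers and trip_lever below 0.05 N).
2. the lever has dropped (beyond 1.4 rad), not touched by the robot (value of joint trip_lever above 1.4 rad and contact force between each of the arm, the fingers and trip_lever below 0.05 N), for 0.05 s.
3. the lever is back up (within 0.06 rad of its stop) and let go, the dial still off (value of joint trip_lever below 0.06 rad and contact force between each of the arm, the fingers and trip_lever below 0.05 N and value of joint chopper_dial below 0.2 rad), for 0.2 s.
At the end, for the whole second after the job is handed in: The dial is held still by the gripper's fingers (more than 1 N) at its third click (beyond 1.08 rad) through the last second, the lever is up (within 0.06 rad of its stop) and the test button is out (less than 2 mm) (value of joint chopper_dial above 1.08 rad and velocity of joint chopper_dial between -0.1 and 0.1 rad/s and contact force between the fingers and chopper_dial above 1 N and value of joint trip_lever below 0.06 rad and value of joint test_button below 0.002 m); the arm keeps its last pose, push and grip.
It fails at once if a bystander is pushed more than 30 mm (distance of any of bottle_mid, tumbler_mid, bowl_mid, jug_mid, timer_mid from where it was at the start of the episode above 0.03 m).
It also fails if it takes over 64 s, if anything falls off the work surface, if the arm or the gripper's body presses on something with over 40 N, if the wrist force passes 120 N, or if a joint passes its speed limit or range.

## Working session

There is one attempt and no reset: what is moved stays moved. The work goes in short steps, Python scripts to look and compute and a shell command to move; the robot and the scene stay as the last step left them, time stands still between calls to the robot, and variables do not carry over. Pictures are saved under pics/ and viewed, and the job is handed in when it is done.

```bash
mkdir -p pics; ls; python3 - <<'E'
from workcell import manip, camera, get_calibration
import cv2
print(manip.get_obs(), manip.grip_point_offset)
for n in ("side","top","wrist"):
    c=get_calibration(n); print(n,c)
    p,d=camera(n); cv2.imwrite(f"pics/{n}0.png",p[:,:,::-1])
    import numpy as np; np.save(f"pics/{n}0.npy",d); print(d.min(),d.max())
E
```

```text
pics
{'clock': 0.0, 'joint_pos': array([-1.2485964 ,  0.33290923, -0.0647021 ,  1.46091028,  0.02163457,
        1.34989391, -0.08847749]), 'joint_velocities': array([ 1.47402437e-03, -1.38440050e-04,  5.26378192e-04, -4.90138188e-04,
       -7.71478627e-04,  1.81710303e-05,  4.02421961e-05]), 'tau': array([-2.00890140e-04, -6.25442433e+01,  4.88836784e-02, -3.91604125e+01,
        1.61412108e-02,  1.01354532e-02, -1.05597557e-06]), 'position': array([0.21114743, 0.58787066, 0.23050743]), 'ee_rot': array([ 1.71521357e-01,  9.85180144e-01, -7.08224246e-04, -7.41478618e-05]), 'ft_force': array([ 0.38814791,  0.3678631 , -0.12759546]), 'torque': array([ 0.00662609,  0.01163115, -0.02999879]), 'grip_width': 0.9978155676117154} -0.0187
side {'vfov': 50.110464212456804, 'cx': 277.5963567428709, 'cy': 212.72660111537124, 'distortion': array([-0.05250325,  0.        ,  0.        ,  0.        ,  0.        ]), 'position': array([0.40538938, 0.58307865, 0.69762682]), 'rotation': array([-0.07563896,  0.9157108 , -0.39225932,  0.0434178 ])}
0.0 2.506726
top {'vfov': 54.39503690298548, 'cx': 279.4274752755961, 'cy': 212.69694584829426, 'distortion': array([-0.02410417,  0.        ,  0.        ,  0.        ,  0.        ]), 'position': array([ 0.3605472 , -0.0158018 ,  1.06707656]), 'rotation': array([ 0.70739682, -0.7014072 ,  0.05289381, -0.06942576])}
0.0 2.0354726
wrist {'vfov': 63.81366787965481, 'cx': 275.84473766563644, 'cy': 211.60580984972103, 'distortion': array([-0.0444153,  0.       ,  0.       ,  0.       ,  0.       ]), 'position': array([0.14861752, 0.60953825, 0.37187034]), 'rotation': array([0.8106235 , 0.57062822, 0.07491335, 0.10798598])}
0.0 1.3858187
```

View pics/top0.png

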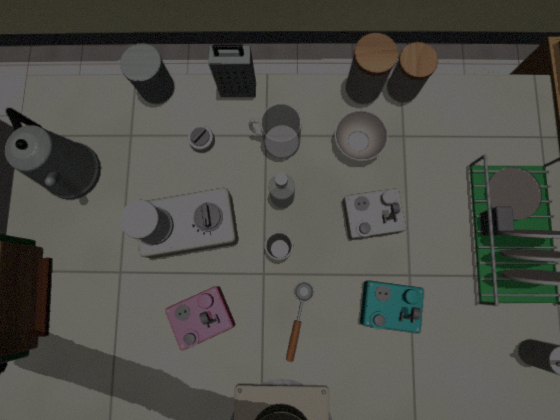

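View pics/side0.png

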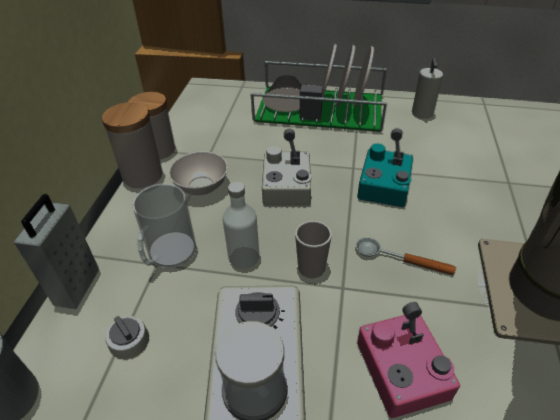

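View pics/wrist0.png

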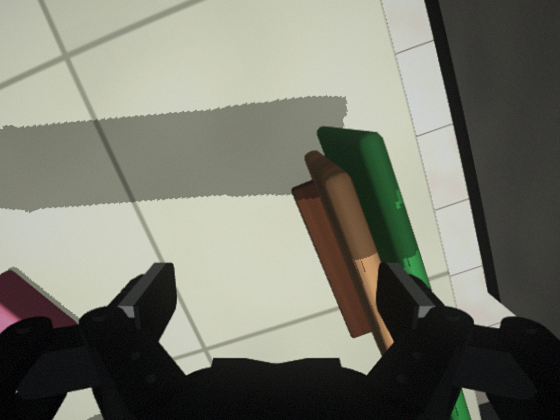

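The white block is at about (375,214) in the top view. The lever and button sit on its robot side. The chopper is at (185,222) with its dial at (207,216). I'll enlarge both areas.

```bash
cat > h.py <<'E'
import numpy as np, cv2
from scipy.spatial.transform import Rotation as R
from workcell import get_calibration
def KD(c):
    f=210/np.tan(np.radians(c['vfov'])/2)
    return np.array([[f,0,c['cx']],[0,f,c['cy']],[0,0,1]]),np.array(c['distortion'])
def rays(c,px):
    K,D=KD(c); u=cv2.undistortPoints(np.array(px,float).reshape(-1,1,2),K,D).reshape(-1,2)
    r=np.c_[u,np.ones(len(u))]
    return R.from_quat(c['rotation']).apply(r)
def onplane(c,px,z):
    r=rays(c,px); p=np.array(c['position']); return p+r*((z-p[2])/r[:,2])[:,None]
def cloud(c,d):
    v,u=np.mgrid[:420,:560]; r=rays(c,np.c_[u.ravel(),v.ravel()])
    return (np.array(c['position'])+r*d.ravel()[:,None]).reshape(420,560,3)
def proj(c,P):
    K,D=KD(c); q=R.from_quat(c['rotation']).inv().apply(np.array(P,float).reshape(-1,3)-c['position'])
    return cv2.projectPoints(q,np.zeros(3),np.zeros(3),K,D)[0].reshape(-1,2)
E
python3 - <<'E'
import cv2,numpy as np
from h import *
a=cv2.imread('pics/top0.png'); a=np.clip(a*1.6,0,255).astype(np.uint8)
x=cv2.resize(a[180:250,335:415],None,fx=7,fy=7,interpolation=cv2.INTER_CUBIC)
cv2.imwrite('pics/t_block.png',x)
x=cv2.resize(a[180:265,115:245],None,fx=6,fy=6,interpolation=cv2.INTER_CUBIC)
cv2.imwrite('pics/t_chop.png',x)
c=get_calibration('top'); P=cloud(c,np.load('pics/top0.npy'))
for (u,v) in [(300,350),(350,260),(375,214),(155,235),(230,205),(207,216),(390,210)]: print(u,v,P[v,u])
# block top mask by height
for name,(u0,u1,v0,v1),(z0,z1) in [('block',(335,415,180,250),(.048,.061)),('chop',(120,245,180,265),(.078,.093))]:
    Q=P[v0:v1,u0:u1].reshape(-1,3); Q=Q[(Q[:,2]>z0)&(Q[:,2]<z1)]
    print(name,len(Q),np.median(Q[:,2]),cv2.minAreaRect(Q[:,:2].astype(np.float32)*1000))
E
```

```text
300 350 [ 0.19765542 -0.04508576 -0.00166646]
350 260 [ 0.42400888 -0.17423733 -0.00156463]
375 214 [ 0.5359685  -0.23067145  0.05400598]
155 235 [0.46690977 0.28787022 0.15511245]
230 205 [0.55283816 0.13142134 0.07397131]
207 216 [0.51610068 0.17699239 0.12633875]
390 210 [ 0.54602498 -0.268017    0.05605107]
block 1897 0.05400598067421747 ((539.96044921875, -231.08270263671875), (110.99504089355469, 140.5756378173828), 8.804790496826172)
chop 3370 0.08389587148622912 ((510.8411865234375, 243.70066833496094), (136.3088836669922, 238.08657836914062), 10.071887969970703)
```

View pics/t_block.png

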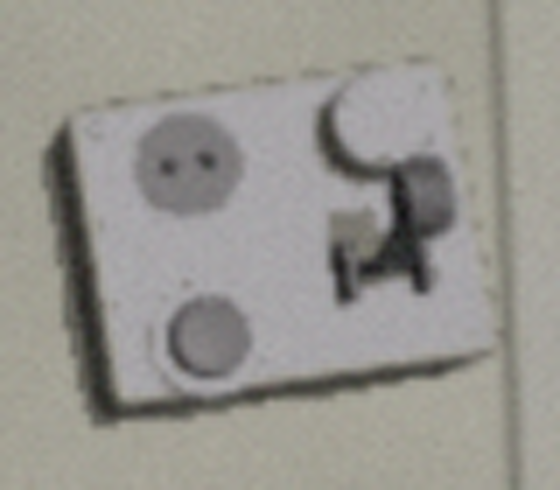

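View pics/t_chop.png

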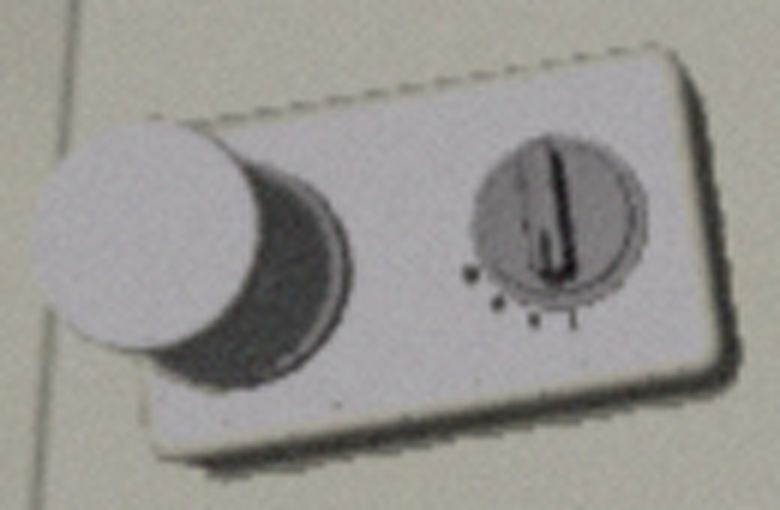

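```bash
python3 - <<'E'
import cv2,numpy as np
from h import *
c=get_calibration('top'); 
def crop(x,y,u0,v0,s): return (u0+(x+.5)/s-.5, v0+(y+.5)/s-.5)
b=crop(210,336,335,180,7); print('button top', onplane(c,[b],.070))
d=crop(560,222,115,180,6); print('dial plate', onplane(c,[d],.097))
def mk(o,yaw):
    Rz=R.from_euler('z',yaw,degrees=True); return lambda p: Rz.apply(np.array(p,float)/1000)+np.array([*o,0])
B=mk((.53996,-.23108),8.8); C=mk((.51084,.2437),10.07)
print('pred button',B([-36,35,70]),'dial',C([0,-62,113]))
pts={'but':B([-36,35,70]),'hinge':B([-20,-30,67]),'disc':B([-6.5,-30,127.5]),'b1':B([-55,70,55]),'b2':B([-55,-70,55]),'b3':B([55,-70,55]),'b4':B([55,70,55]),
'dial':C([0,-62,126]),'d1':C([26,-62,126]),'d2':C([-26,-62,126]),'c1':C([-70,-120,85]),'c2':C([70,-120,85]),'c3':C([-70,120,85])}
for n in('top','side'):
    c=get_calibration(n); a=cv2.imread(f'pics/{n}0.png'); a=np.clip(a*1.6,0,255).astype(np.uint8)
    a=cv2.resize(a,None,fx=4,fy=4,interpolation=cv2.INTER_CUBIC)
    P=cloud(c,np.load(f'pics/{n}0.npy'))
    for k,p in pts.items():
        q=(proj(c,p)[0]+.5)*4-.5; cv2.drawMarker(a,tuple(int(round(t)) for t in q),(0,0,255),0,14,1)
    if n=='top': o=np.hstack([a[700:1000,1340:1700],a[700:1060,620:980][:300]])
    else: o=np.hstack([a[500:850,1000:1320],a[1100:1450,820:1200]])
    cv2.imwrite(f'pics/chk_{n}.png',o); print(o.shape)
E
```

```text
button top [[ 0.49924734 -0.20076868  0.07      ]]
dial plate [[0.51953745 0.18071686 0.097     ]]
pred button [ 0.49902927 -0.2019995   0.07      ] dial [0.52168078 0.18265512 0.113     ]
(300, 720, 3)
(350, 700, 3)
```

View pics/chk_top.png

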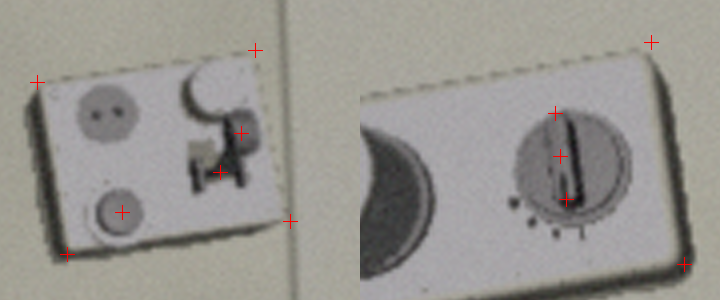

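View pics/chk_side.png

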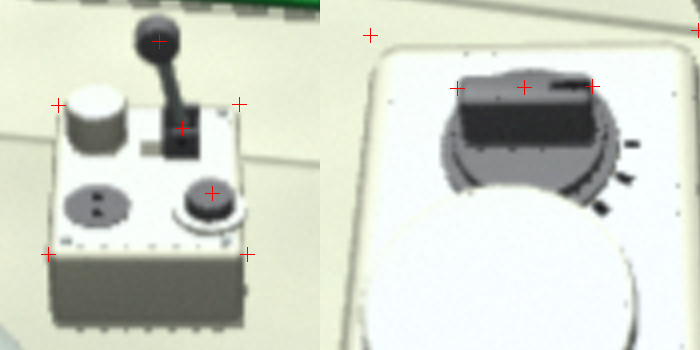

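Markers from the depth-fitted block and chopper poses land on the button, hinge, disc and dial bar in both views (e.g. the block button at top pixel ~(365,228), the dial at ~(207,217)). I can start moving.

```bash
cat >> h.py <<'E'
YB,YC=8.8,10.07
def mk(o,yaw):
    Rz=R.from_euler('z',yaw,degrees=True); return lambda p: Rz.apply(np.array(p,float)/1000)+np.array([*o,0])
B=mk((.53996,-.23108),YB); C=mk((.51000,.2430),YC)
def plan(target,ydir=None):
    "units from measured pose to target TCP; ydir = world angle (deg) of tool y"
    from workcell import manip
    o=manip.get_obs(); r=R.from_quat(o['ee_rot']); d=r.inv().apply(np.array(target)-o['position'])/.04
    ya=r.apply([0,1,0]); a=np.degrees(np.arctan2(ya[1],ya[0]))
    t=0 if ydir is None else -(((ydir-a+90)%180)-90)/6
    print('pos',o['position'].round(4),'yang',round(a,2),'z axis',r.apply([0,0,1]).round(4),'clk',round(o['clock'],2))
    print('units',d.round(3),'turn',round(t,3),'mm',round(np.linalg.norm(d)*40,1))
E
python3 -c "
from h import *
plan([.40,.30,.27],98.8)"
```

```text
pos [0.2112 0.588  0.2307] yang 70.25 z axis [-3.e-04 -1.e-03 -1.e+00] clk 0.15
units [-6.876 -5.181 -0.976] turn -4.759 mm 346.6
```

```bash
python3 -m pendant '[[-1.1,-0.9,-0.2,-1,1],[-2.3,-1.7,-0.5,-2,1],[-3.5,-2.6,-0.7,-3,1],[-4.7,-3.5,-0.9,-4,1],[-5.9,-4.4,-1,-4.75,1]]' 40; python3 -c "
from h import *
plan([.42,.12,.27],98.8); plan(B([-38,38,130]),98.8)"
```

```text
clock: 0.78
position: [0.3748, 0.341, 0.2717]
ee_rot: [-0.078, 0.997, 0.0, 0.0]
ft_force: [0.7, 0.2, 0.2]
grip_width: 0.007
pos [0.3748 0.341  0.2717] yang 98.91 z axis [ 4.e-04  6.e-04 -1.e+00] clk 0.78
units [-0.262 -5.634  0.04 ] turn 0.018 mm 225.6
pos [0.3748 0.341  0.2717] yang 98.91 z axis [ 4.e-04  6.e-04 -1.e+00] clk 0.78
units [ -0.915 -13.82    3.536] turn 0.018 mm 571.8
```

```bash
python3 -m pendant '[[-0.1,-1.4,0,0,1],[-0.2,-2.8,0,0,1],[-0.3,-4.2,0,0,1],[-0.4,-5.6,0,0,1],[-0.5,-7,0,0,1]]'; python3 -m pendant '[[-0.1,-1.4,0,0,1],[-0.2,-2.8,0.4,0,1],[-0.3,-4.2,0.8,0,1],[-0.4,-5.5,1.6,0,1],[-0.4,-6.8,2.2,0,1]]'; python3 - <<'E'
from h import *
from workcell import camera,manip
plan(B([-38,38,130]),98.8); plan(B([-38,38,72]),98.8)
for n in('wrist','top'):
    c=get_calibration(n); p,d=camera(n); a=p[:,:,::-1].copy()
    if n=='wrist':
        for q in [B([-36,35,70]),B([-6.5,-30,127.5]),B([-20,-30,67]),B([55,70,55]),B([-55,70,55])]:
            cv2.drawMarker(a,tuple(int(round(t)) for t in proj(c,q)[0]),(0,0,255),0,14,1)
    cv2.imwrite(f'pics/{n}1.png',a)
E
```

```text
clock: 1.4
position: [0.4362, 0.0673, 0.2713]
ee_rot: [-0.076, 0.997, 0.0, 0.0]
ft_force: [1.1, -0.3, 0.5]
grip_width: -0.002
clock: 2.02
position: [0.4934, -0.1987, 0.1822]
ee_rot: [-0.077, 0.997, 0.0, 0.0]
ft_force: [1.2, 0.3, 0.3]
grip_width: -0.001
pos [ 0.4934 -0.1987  0.1822] yang 98.78 z axis [ 1.e-04  1.e-04 -1.e+00] clk 2.02
units [-0.076 -0.029  1.306] turn -0.003 mm 52.3
pos [ 0.4934 -0.1987  0.1822] yang 98.78 z axis [ 1.e-04  1.e-04 -1.e+00] clk 2.02
units [-0.076 -0.029  2.756] turn -0.003 mm 110.3
```

View pics/wrist1.png

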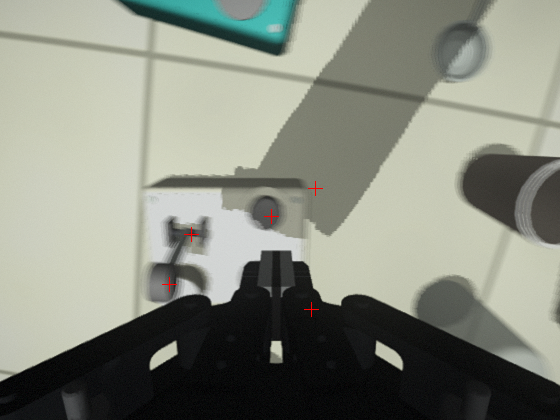

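View pics/top1.png

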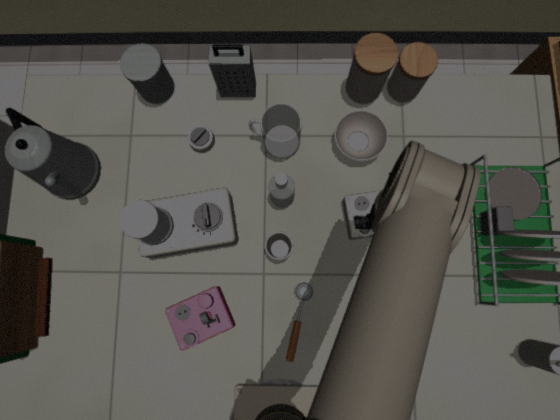

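The wrist view shows the button at (267,210) and the prediction at (270,215), so they agree to about 3 mm. I'll press slightly front-left of centre.

```bash
python3 -m pendant '[[0,0,1,0,1],[0,0,1.9,0,1],[0,0,2.5,0,1],[0,0,2.5,0,1]]'; python3 -c "
from h import *
plan(B([-38,38,62]),98.8)"
```

```text
clock: 2.62
position: [0.4922, -0.1965, 0.082]
ee_rot: [-0.076, 0.997, 0.0, -0.002]
ft_force: [0.1, -0.4, 0.5]
grip_width: 0.003
pos [ 0.4922 -0.1965  0.082 ] yang 98.76 z axis [-3.3e-03  6.0e-04 -1.0e+00] clk 2.62
units [-0.099 -0.087  0.499] turn -0.006 mm 20.6
```

```bash
python3 -m pendant '[[0,-0.05,0.3,0,1],[0,-0.05,0.45,0,1],[0,-0.05,0.53,0,1],[0,-0.05,0.53,0,1]]'; python3 - <<'E'
from h import *
from workcell import camera
for n in('side',):
    p,d=camera(n); cv2.imwrite(f'pics/{n}2.png',cv2.resize(p[100:260,220:460,::-1],None,fx=3,fy=3))
E
```

```text
clock: 3.12
position: [0.4947, -0.1995, 0.0632]
ee_rot: [-0.076, 0.997, -0.0, 0.001]
ft_force: [-1.4, 1.2, 9.8]
grip_width: -0.001
```

View pics/side2.png

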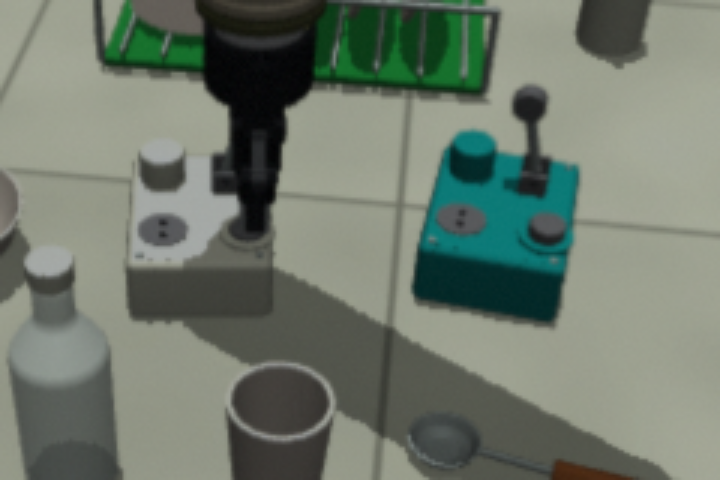

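The side view shows the button fully pressed, with 9.8 N on the tool, and no upright lever left behind the finger. I'll retreat and look.

```bash
python3 -m pendant '[[0,0,-1,0,1],[0,0,-2,0,1],[0.3,0.5,-2.6,0,1],[0.8,1,-3,0,1],[1,1,-3,0,0.6]]'; python3 - <<'E'
from h import *
from workcell import camera
c=get_calibration('wrist'); p,d=camera('wrist'); a=p[:,:,::-1].copy(); cv2.imwrite('pics/w3.png',a)
disc=B([-81.8,-30,71.4]); print(proj(c,disc),disc)
P=cloud(c,d)
plan(disc+[0,0,.03],98.8)
E
```

```text
clock: 3.8
position: [0.448, -0.1649, 0.1832]
ee_rot: [-0.077, 0.997, 0.001, 0.001]
ft_force: [-0.5, -0.9, 0.8]
grip_width: 0.198
[[136.39630764 207.76430248]] [ 0.46371249 -0.27324109  0.0714    ]
pos [ 0.4472 -0.1658  0.1825] yang 98.76 z axis [ 0.0013  0.0012 -1.    ] clk 3.85
units [ 0.003 -2.719  2.026] turn -0.007 mm 135.6
```

View pics/w3.png

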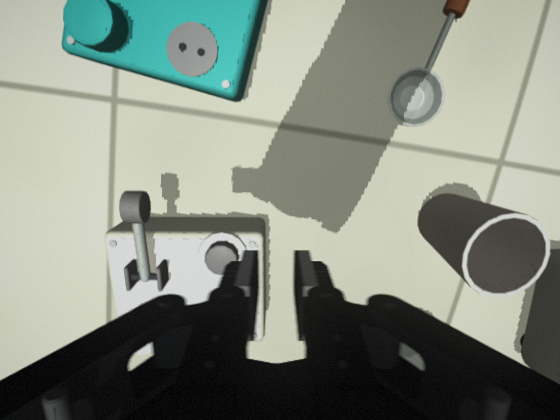

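The wrist view confirms that the lever dropped: the disc is at (135,207) and the prediction is (136,208). I'll go above it and then down.

```bash
python3 -m pendant '[[0,-1.2,0,0,0.6],[0,-2.3,0.6,0,0.6],[0,-2.72,1.4,0,0.6],[0,-2.72,1.7,0,0.6],[0,-2.72,1.7,0,0.6]]'; python3 - <<'E'
from h import *
from workcell import camera
c=get_calibration('wrist'); p,d=camera('wrist'); a=p[:,:,::-1].copy(); 
disc=B([-81.8,-30,71.4]); cv2.drawMarker(a,tuple(int(round(t)) for t in proj(c,disc)[0]),(0,0,255),0,14,1)
cv2.imwrite('pics/w4.png',a)
plan(disc-[0,0,.0187],98.8)
E
```

```text
clock: 4.47
position: [0.4642, -0.2728, 0.1133]
ee_rot: [-0.076, 0.997, 0.0, -0.001]
ft_force: [-0.7, 0.3, 1.1]
grip_width: 0.4
pos [ 0.4648 -0.2727  0.1143] yang 98.79 z axis [-3.e-04  2.e-04 -1.e+00] clk 4.53
units [ 0.029 -0.009  1.539] turn -0.002 mm 61.6
```

View pics/w4.png

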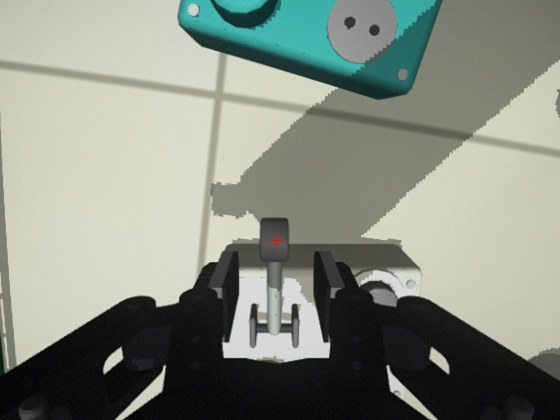

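The disc at (274,239) is centred between the pads. I'll descend and close on it gently.

```bash
python3 -m pendant '[[0.03,-0.02,0.8,0,0.6],[0.03,-0.02,1.5,0,0.6],[0.03,-0.02,1.5,0,0.6],[0.03,-0.02,1.5,0,0.9],[0.03,-0.02,1.5,0,0.9]]' 20;  python3 -m pendant '[[0,0,0,0,0.9],[0,0,0,0,0.9]]'; python3 - <<'E'
from h import *
from workcell import camera
c=get_calibration('wrist'); p,d=camera('wrist'); a=p[:,:,::-1].copy(); 
cv2.imwrite('pics/w5.png',a)
for th in (1.3,1.1,.9,.7,.5,.3,.1,-.1,-.22,-.25):
    print(th, end=' '); plan(B([-20-62*np.sin(th),-30,67+62*np.cos(th)-18.7]))
E
```

```text
clock: 5.15
position: [0.4645, -0.2741, 0.0557]
ee_rot: [-0.076, 0.997, 0.0, 0.001]
ft_force: [-2.8, 2.7, 8.1]
grip_width: 0.178
clock: 5.4
position: [0.4645, -0.2741, 0.0557]
ee_rot: [-0.076, 0.997, 0.0, 0.001]
ft_force: [-2.4, 3.1, 7.6]
grip_width: 0.186
1.3 pos [ 0.4645 -0.2741  0.0557] yang 98.77 z axis [ 2.2e-03  6.0e-04 -1.0e+00] clk 5.45
units [-0.035  0.024 -0.229] turn 0 mm 9.3
1.1 pos [ 0.4645 -0.2741  0.0557] yang 98.77 z axis [ 2.2e-03  6.0e-04 -1.0e+00] clk 5.45
units [-0.148  0.024 -0.518] turn 0 mm 21.6
0.9 pos [ 0.4645 -0.2741  0.0557] yang 98.77 z axis [ 2.2e-03  6.0e-04 -1.0e+00] clk 5.45
units [-0.316  0.024 -0.778] turn 0 mm 33.6
0.7 pos [ 0.4645 -0.2741  0.0557] yang 98.77 z axis [ 2.2e-03  6.0e-04 -1.0e+00] clk 5.45
units [-0.532  0.024 -0.999] turn 0 mm 45.3
0.5 pos [ 0.4645 -0.2741  0.0557] yang 98.77 z axis [ 2.2e-03  6.0e-04 -1.0e+00] clk 5.45
units [-0.788  0.025 -1.173] turn 0 mm 56.5
0.3 pos [ 0.4645 -0.2741  0.0557] yang 98.77 z axis [ 2.2e-03  6.0e-04 -1.0e+00] clk 5.45
units [-1.073  0.025 -1.293] turn 0 mm 67.2
0.1 pos [ 0.4645 -0.2741  0.0557] yang 98.77 z axis [ 2.2e-03  6.0e-04 -1.0e+00] clk 5.45
units [-1.377  0.025 -1.354] turn 0 mm 77.2
-0.1 pos [ 0.4645 -0.2741  0.0557] yang 98.77 z axis [ 2.2e-03  6.0e-04 -1.0e+00] clk 5.45
units [-1.686  0.025 -1.353] turn 0 mm 86.5
-0.22 pos [ 0.4645 -0.2741  0.0557] yang 98.77 z axis [ 2.2e-03  6.0e-04 -1.0e+00] clk 5.45
units [-1.87   0.025 -1.323] turn 0 mm 91.6
-0.25 pos [ 0.4645 -0.2741  0.0557] yang 98.77 z axis [ 2.2e-03  6.0e-04 -1.0e+00] clk 5.45
units [-1.915  0.025 -1.312] turn 0 mm 92.9
```

View pics/w5.png

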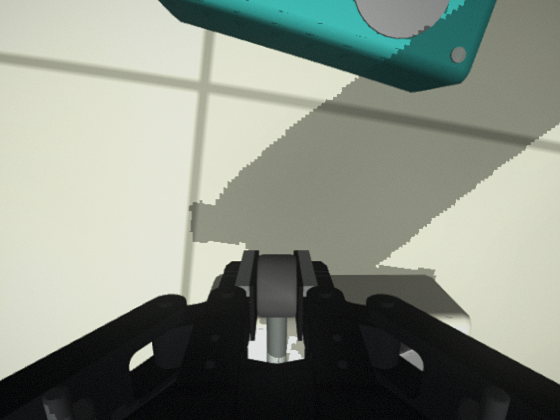

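The disc is held (0.186 opening, about 16 mm). I'll lift it along the arc.

```bash
python3 -m pendant '[[-0.03,0,-0.23,0,0.9],[-0.15,0,-0.52,0,0.9],[-0.32,0,-0.78,0,0.9],[-0.53,0,-1,0,0.9],[-0.79,0,-1.17,0,0.9]]';  python3 -m pendant '[[-0.15,0,-0.07,0,0.9],[-0.28,0,-0.12,0,0.9],[-0.58,0,-0.18,0,0.9],[-0.89,0,-0.18,0,0.9],[-1.07,0,-0.15,0,0.9]]'; python3 -m pendant '[[0,0,0,0,0.9],[0,0,0,0,0.9]]'; python3 - <<'E'
from h import *
from workcell import camera
for n in('side','wrist'):
    p,d=camera(n); p=p[:,:,::-1]
    cv2.imwrite(f'pics/{n}6.png',cv2.resize(p[100:260,220:460],None,fx=3,fy=3) if n=='side' else p)
th=-.22;plan(B([-20-62*np.sin(th),-30,67+62*np.cos(th)-18.7]))
E
```

```text
clock: 6.08
position: [0.4942, -0.2695, 0.1016]
ee_rot: [-0.076, 0.997, 0.0, -0.001]
ft_force: [-5.0, 2.3, -1.4]
grip_width: 0.177
clock: 6.7
position: [0.5383, -0.2629, 0.1081]
ee_rot: [-0.077, 0.997, -0.0, 0.001]
ft_force: [-4.2, 1.9, 7.4]
grip_width: 0.182
clock: 6.95
position: [0.5384, -0.2629, 0.108]
ee_rot: [-0.077, 0.997, -0.0, 0.001]
ft_force: [-1.1, 2.8, 6.1]
grip_width: 0.184
pos [ 0.5384 -0.2628  0.1081] yang 98.78 z axis [ 2.4e-03 -1.0e-04 -1.0e+00] clk 7.05
units [ 0.002  0.029 -0.018] turn 0 mm 1.4
```

View pics/side6.png

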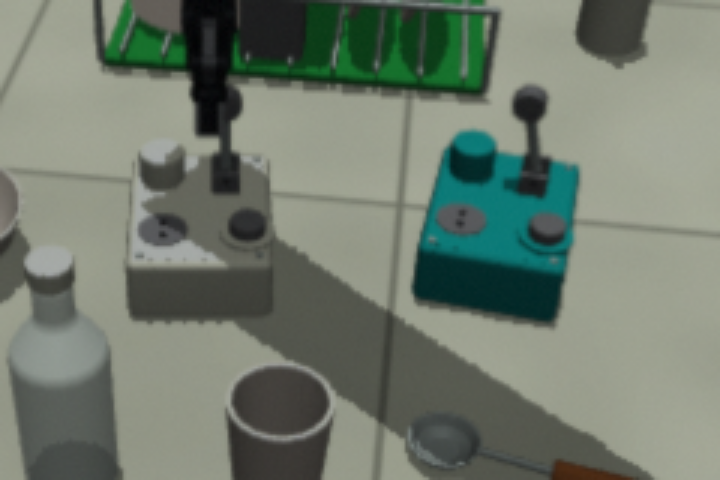

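View pics/wrist6.png

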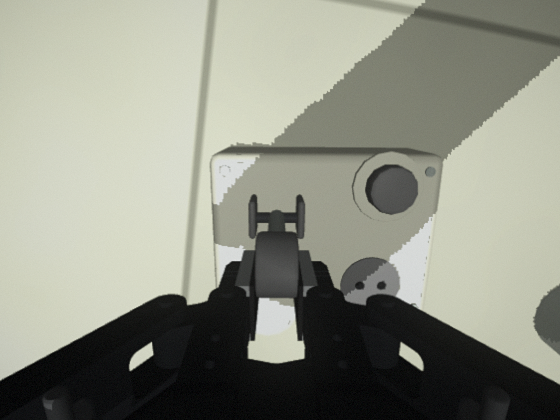

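The side view shows the disc at crop (230,102), roughly above the hinge at (225,170), while the pads are further back. The disc has slipped forward in the pads, so the lever is near upright, not at its stop. I'll pull further back.

```bash
python3 -m pendant '[[-0.1,0,0,0,0.9],[-0.2,0,0.02,0,0.9],[-0.3,0,0.04,0,0.9],[-0.3,0,0.04,0,0.9]]'; cat > look.py <<'E'
import sys
from h import *
from workcell import camera
k=sys.argv[1]
c=get_calibration('side'); p,d=camera('side'); a=np.clip(p[100:180,250:330,::-1]*1.5,0,255).astype(np.uint8)
a=cv2.resize(a,None,fx=7,fy=7,interpolation=cv2.INTER_CUBIC)
for th,col in((-.22,(0,0,255)),(0,(0,255,0)),(.2,(255,0,0))):
    q=proj(c,B([-20-62*np.sin(th),-30,67+62*np.cos(th)]))[0]-[250,100]
    cv2.drawMarker(a,tuple(int(round(t)) for t in (q+.5)*7),col,0,14,1)
cv2.imwrite(f'pics/look{k}.png',a)
E
python3 look.py 7
```

```text
clock: 7.55
position: [0.5493, -0.2611, 0.1052]
ee_rot: [-0.076, 0.997, -0.0, 0.0]
ft_force: [-2.4, 1.9, 2.5]
grip_width: 0.182
```

View pics/look7.png

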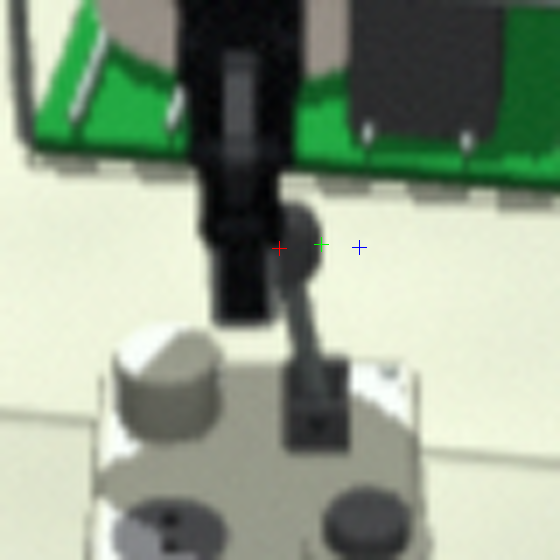

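The disc's right edge is now at x≈320 px. With a radius of about 39 px that puts its centre at ≈281, on the red marker for the stop. I'll nudge it slightly more and then let go.

```bash
python3 -m pendant '[[-0.08,0,0.01,0,0.9],[-0.08,0,0.01,0,0.9],[-0.08,0,0.01,0,0.5],[-0.08,0,0.01,0,0.5]]'; python3 look.py 8
```

```text
clock: 8.1
position: [0.5527, -0.2608, 0.1051]
ee_rot: [-0.076, 0.997, -0.0, 0.001]
ft_force: [-0.0, -0.5, 0.2]
grip_width: 0.5
```

View pics/look8.png

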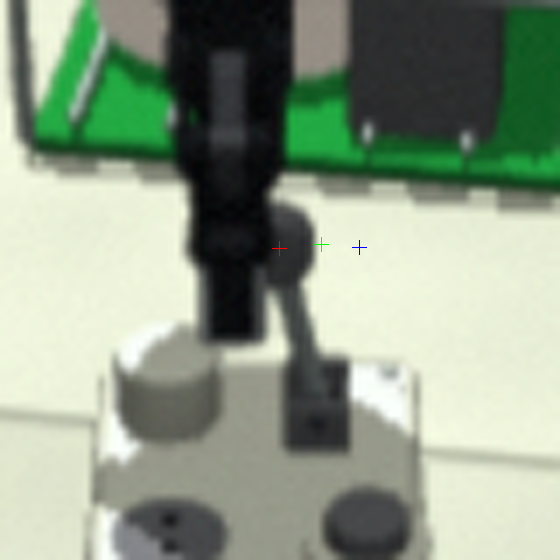

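The lever stays up after release. I'll retreat straight up and check again.

```bash
python3 -m pendant '[[0,0,-0.8,0,0.5],[0,0,-1.8,0,0.5],[0,0,-3,0,0.5],[0,0,-4.2,0,0.5],[0,0.5,-4.4,0,0.5]]'; python3 look.py 9;  python3 -c "
from h import *
plan(C([0,-62,113])+[0,0,.16],100.07)"
```

```text
clock: 8.78
position: [0.5498, -0.2431, 0.2846]
ee_rot: [-0.075, 0.997, -0.001, 0.003]
ft_force: [0.2, -0.0, -0.3]
grip_width: 0.497
pos [ 0.5503 -0.2393  0.2839] yang 98.8 z axis [ 4.6e-03  1.0e-04 -1.0e+00] clk 8.82
units [-0.882 10.519  0.27 ] turn -0.212 mm 422.4
```

View pics/look9.png

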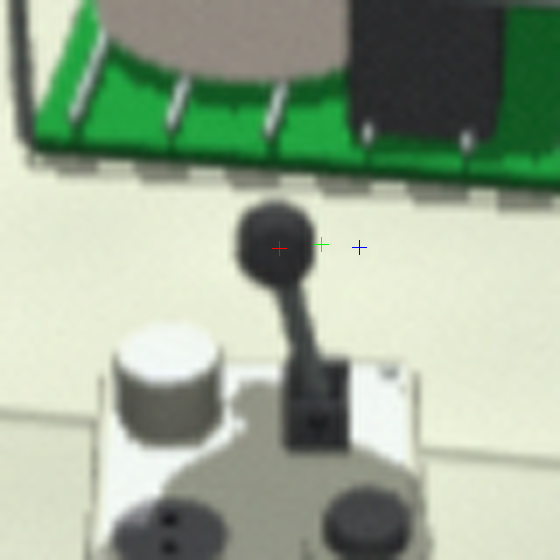

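The lever rests on its stop, with the disc centred at (277,245) on the marker. Next is the dial.

```bash
python3 -m pendant '[[-0.1,1.3,0,0,0.5],[-0.3,2.6,0,0,0.5],[-0.4,4,0,0,0.5],[-0.5,5.4,0,0,0.5],[-0.6,6.8,0,0,0.5]]'; python3 -m pendant '[[-0.1,1.3,0,-0.2,0.5],[-0.2,2.4,0.2,-0.2,0.5],[-0.3,3.2,0.4,-0.2,0.5],[-0.3,3.7,0.8,-0.2,0.5],[-0.3,3.7,1.2,-0.2,0.5]]';python3 -m pendant '[[0,0,0,0,0.5]]'; python3 - <<'E'
from h import *
from workcell import camera,manip
print(manip.get_obs()['joint_pos'].round(2))
plan(C([0,-62,113])+[0,0,.06],100.07)
plan(C([0,-62,113])+[0,0,-.0187],100.07)
c=get_calibration('wrist'); p,d=camera('wrist'); a=p[:,:,::-1].copy()
for q in [C([0,-62,126]),C([26,-62,126]),C([-26,-62,126]),C([-70,-120,85])]:
    cv2.drawMarker(a,tuple(int(round(t)) for t in proj(c,q)[0]),(0,0,255),0,14,1)
cv2.imwrite('pics/w10.png',a)
E
```

```text
clock: 9.45
position: [0.5311, 0.0334, 0.2807]
ee_rot: [-0.076, 0.997, 0.0, 0.0]
ft_force: [1.6, 0.2, 0.3]
grip_width: 0.503
clock: 10.07
position: [0.5204, 0.1803, 0.2313]
ee_rot: [-0.088, 0.996, -0.0, -0.0]
ft_force: [0.4, -0.1, 0.8]
grip_width: 0.502
clock: 10.2
position: [0.5204, 0.1776, 0.2313]
ee_rot: [-0.086, 0.996, -0.001, -0.001]
ft_force: [-0.1, -0.9, 0.6]
grip_width: 0.501
[-0.87  0.17  0.51  1.69 -0.09  1.31  1.41]
pos [0.5204 0.1776 0.2313] yang 99.84 z axis [-0.0021 -0.0017 -1.    ] clk 10.2
units [-0.033  0.106  1.457] turn -0.039 mm 58.5
pos [0.5204 0.1776 0.2313] yang 99.84 z axis [-0.0021 -0.0017 -1.    ] clk 10.2
units [-0.038  0.109  3.425] turn -0.039 mm 137.1
```

View pics/w10.png

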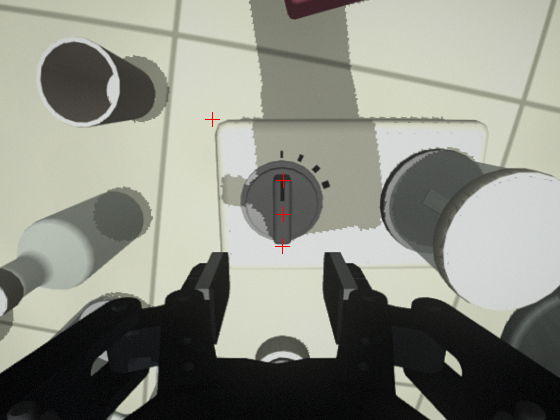

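The bar is at col 283, rows 175–243, so its centre is about 5 px (≈3 mm) on the robot side of the prediction. I'll split the difference. The plate top is at 97 mm, so I'll keep the TCP at about 103 mm.

```bash
python3 -m pendant '[[0,0.1,0.8,0,0.5],[0,0.1,1.6,0,0.5],[0,0.1,2.4,0,0.5],[0,0.1,2.4,0,0.5]]'; python3 - <<'E'
from h import *
from workcell import camera,manip
plan(C([-2,-62,103]),100.07)
c=get_calibration('wrist'); p,d=camera('wrist'); a=p[:,:,::-1].copy()
for q in [C([0,-62,126]),C([26,-62,126]),C([-26,-62,126]),C([-70,-120,85])]:
    cv2.drawMarker(a,tuple(int(round(t)) for t in proj(c,q)[0]),(0,0,255),0,14,1)
cv2.imwrite('pics/w11.png',a)
E
```

```text
clock: 10.75
position: [0.5194, 0.182, 0.1358]
ee_rot: [-0.086, 0.996, -0.001, -0.001]
ft_force: [-0.2, -0.7, 1.0]
grip_width: 0.497
pos [0.5194 0.182  0.1358] yang 99.85 z axis [-0.0025 -0.0017 -1.    ] clk 10.75
units [ 0.012 -0.006  0.819] turn -0.037 mm 32.8
```

View pics/w11.png

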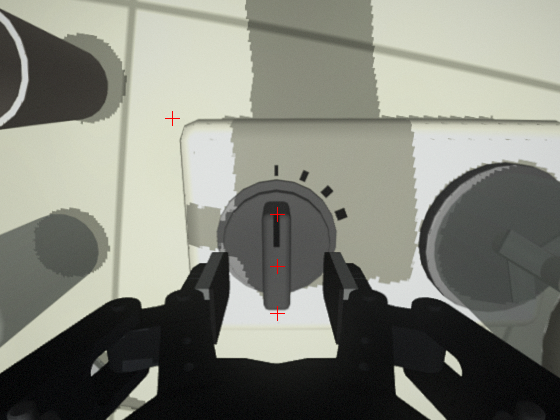

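```bash
python3 -m pendant '[[0.03,0,0.4,0,0.5],[0.03,0,0.8,0,0.5],[0.03,0,0.8,0,0.5],[0.03,0,0.8,0,1],[0.03,0,0.8,0,1]]' 90; python3 -m pendant '[[0,0,0,0,1],[0,0,0,0,1]]'; python3 - <<'E'
from h import *
from workcell import camera,manip
plan(C([0,-62,103]),100.07); print(manip.get_obs()['joint_pos'].round(2))
p,d=camera('wrist'); cv2.imwrite('pics/w12.png',p[:,:,::-1])
E
```

```text
clock: 11.42
position: [0.5195, 0.1823, 0.1058]
ee_rot: [-0.086, 0.996, -0.0, 0.0]
ft_force: [-1.6, -2.0, 0.2]
grip_width: 0.142
clock: 11.68
position: [0.5195, 0.1823, 0.1057]
ee_rot: [-0.086, 0.996, -0.0, 0.0]
ft_force: [-1.4, -5.1, 5.5]
grip_width: 0.139
pos [0.5195 0.1823 0.1057] yang 99.89 z axis [ 8.e-04 -6.e-04 -1.e+00] clk 11.68
units [-0.032 -0.015  0.068] turn -0.03 mm 3.1
[-0.84  0.29  0.49  1.83 -0.16  1.05  1.45]
```

View pics/w12.png

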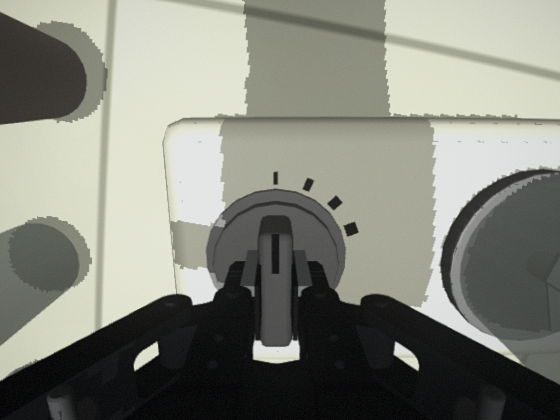

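The bar is gripped. Clockwise from above is a positive turn about the tool z.

```bash
python3 -m pendant '[[0,0,0,1.2,1],[0,0,0,2.4,1],[0,0,0,3.6,1],[0,0,0,4.8,1],[0,0,0,6,1]]'; python3 - <<'E'
from h import *
from workcell import manip
plan([.5195,.1823,.1057],100-70); print(manip.get_obs()['torque'].round(2),manip.get_obs()['joint_pos'].round(2))
E
```

```text
clock: 12.35
position: [0.5197, 0.1835, 0.1058]
ee_rot: [0.227, 0.974, 0.001, 0.001]
ft_force: [0.4, -0.9, 1.6]
grip_width: 0.139
pos [0.5197 0.1835 0.1058] yang 63.71 z axis [ 1.7e-03  8.0e-04 -1.0e+00] clk 12.35
units [-0.009 -0.029  0.002] turn 5.618 mm 1.2
[-0.02 -0.3   0.11] [-0.93  0.31  0.59  1.84 -0.19  1.05  0.85]
```

```bash
python3 -m pendant '[[0,0,0,1.2,1],[0,0,0,2.4,1],[0,0,0,3.6,1],[0,0,0,4.8,1],[0,0,0,5.7,1]]'; python3 -m pendant '[[0,0,0,0,1],[0,0,0,0,1],[0,0,0,0,1]]'; python3 - <<'E'
from h import *
from workcell import manip,camera
plan([.5195,.1823,.1057],100-70); print(manip.get_obs()['torque'].round(2),manip.get_obs()['joint_velocities'].round(3))
c=get_calibration('wrist');p,d=camera('wrist'); cv2.imwrite('pics/w13.png',p[:,:,::-1])
p,d=camera('side'); cv2.imwrite('pics/s13.png',p[:,:,::-1])
p,d=camera('top'); cv2.imwrite('pics/t13.png',p[:,:,::-1])
E
```

```text
clock: 12.98
position: [0.5205, 0.1843, 0.1058]
ee_rot: [0.503, 0.864, 0.002, 0.001]
ft_force: [6.3, 2.3, -4.2]
grip_width: 0.139
clock: 13.35
position: [0.5205, 0.1843, 0.1058]
ee_rot: [0.502, 0.865, 0.002, 0.001]
ft_force: [6.9, 1.4, -2.4]
grip_width: 0.14
pos [0.5205 0.1843 0.1058] yang 29.78 z axis [ 0.0039  0.0016 -1.    ] clk 13.35
units [-0.03  -0.046  0.002] turn -0.037 mm 2.2
[ 0.39 -1.37  0.1 ] [-0.    -0.001  0.    -0.002  0.     0.002  0.   ]
```

View pics/w13.png

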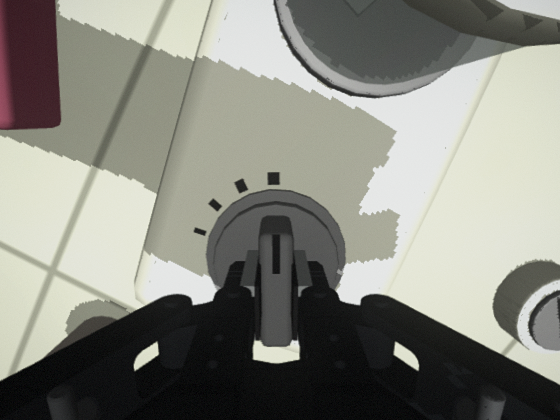

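View pics/s13.png

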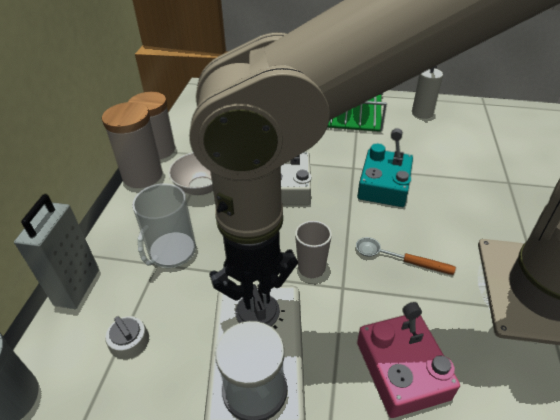

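The wrist view shows the bar pointer at (276,250), lined up with the third, thickest mark at (273,178). The tool turned 70.1° (1.22 rad) and is standing still. One check of the top view.

View pics/t13.png

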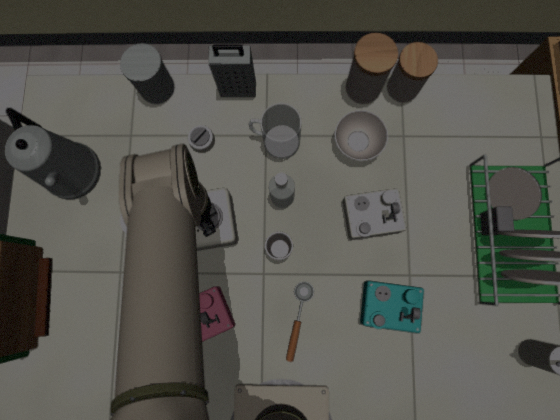

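The lever is still up (disc at (395,207), as at the start) and the bystanders have not moved.

```bash
python3 -c "
from workcell import hand_in
print(hand_in())"
```

```text
the job is handed in; nothing more can be done
None
```

I tested the socket block, reset its lever and turned the chopper's dial to the third click. I handed the job in at about 13.5 s with the gripper still holding the dial; `hand_in()` gave no verdict.

- **Button and lever drop:** I pressed the button to its bottom (9.8 N) with closed fingers, and the lever dropped by itself. The wrist view showed its disc within 2 px of the expected place.
- **Lever reset:** I gripped the disc and lifted it along its arc. It slipped forward in the pads and stopped near upright, so I pulled it about 14 mm further back before letting go. With the gripper clear, the disc sat on its rear-stop position. The last top view still showed it up.
- **Dial:** I gripped the bar at 90 N and turned it clockwise by 70.1° (1.22 rad, measured at the tool). The pointer lines up with the third mark, the arm stood still, and the bar stayed in the pads (opening 0.14).
- **Bystanders:** The bottle, tumbler, bowl, jug and timer looked unmoved in the last top view.

- **Small disagreements:** The early wrist view of the block and the wrist views of the dial sat about 3 mm nearer the robot than the top-view fit. I allowed for this, and it caused no trouble.
- **Button at the end:** I did not measure its final height. The later pictures show nothing touching it, and its spring should have returned it.

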